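Leak-sniffing pass over a coasting turntable

TASK

Push the leak-test turntable so that it spins freely, either way round but never faster than half a turn per second. Then take the tool off it and follow the tall brass coupling round as a leak sniffer would: downward-pointing fingertips over its open mouth, centred to within about 2 cm and 1 to 5 cm above it, touching nothing, for five seconds on end while the turntable coasts at no less than a turn in ten seconds. Finally bring the turntable gently to rest and leave it standing still with the things around it undisturbed.

Things in the scene. Friction and masses are not known exactly. Their poses are not given: they have to be found in the camera images.
- turntable: Leak-test turntable, foot fixed. Origin on the turning axis at table height, z up. Its platter is an aluminium disc 280 mm across, top face 57 mm above the table. Bolted on it besides the tall brass coupling: a low brass hexagon nut across from it (24 mm high, 89 mm from the axis), a low copper elbow a quarter turn clockwise from the coupling (23 mm high, 85 mm from the axis) and a 14 mm high hub
- platter (a joint): Angle of the platter about its vertical axis, rad, counterclockwise positive seen from above; no stops, it starts anywhere and turns without end. Free-running bearing: moment of inertia with fittings nominally 0.021 kg m2 (mass 2.2 kg; truly 0.7 to 1.4 times that), viscous drag 0.0012 N m s/rad, dry friction 0.0005 N m; left alone it coasts for many seconds (time constant about 15 s)
- coupling_mouth (a point): Centre of the open upper mouth of the tall brass coupling, an upright round tube 44 mm in outer diameter (46 mm at its two beads) and 60 mm high, bolted to the platter mouth up. The point lies 100 mm from the turning axis and 117 mm above the table (60 mm above the platter); it turns with the platter
- wrench: Loose open-end wrench about 200 mm long, lying flat beyond the turntable; a bystander. Origin at the middle of its underside (it lies along its own x)
- mug: Loose white mug, 80 mm across and 95 mm high, to the left of the turntable; a bystander. Origin at the middle of its underside
- spare_sleeve: Loose short brass tube, 48 mm across and 50 mm high, standing on the table to the right of the turntable; a bystander. Origin at the middle of its underside
- plate: Loose white plate, 170 mm across and 16 mm high, on the table to the right; a bystander. Origin at the middle of its underside
- spray: Loose white bottle, 60 mm across and 170 mm high, on the left; a bystander. Origin at the middle of its underside
- tee: Loose copper tee fitting, 90 mm long and 32 mm high, lying on the near right; a bystander. Origin at the middle of its underside (it lies along its own x)

How it is judged:
On the way, in this order (a step that is already met when the one before it is completed fails the run):
1. the turntable has been set turning, at 0.65 rad/s or more ((velocity of joint platter above 0.65 rad/s or velocity of joint platter below -0.65 rad/s)), for 0.1 s.
2. for 5 s on end the tool centre point is within 30 mm horizontally of the coupling's mouth and 22 to 85 mm above it, the robot does not touch the turntable, and the turntable turns at 0.5 rad/s or more (horizontal distance between the grasp point and coupling_mouth below 0.03 m and z of the grasp point in the frame of turntable between 0.139 and 0.202 m and (velocity of joint platter above 0.5 rad/s or velocity of joint platter below -0.5 rad/s) and not (contact force between the fingers and turntable above 0.1 N) and not (contact force between the arm and turntable above 0.1 N)), for 5 s.
At the end, for the whole second after the job is handed in: The turntable stands still (under 0.06 rad/s), nothing touches it, and every bystander is within 30 mm of where it was, the mug, bottle and sleeve upright (velocity of joint platter between -0.06 and 0.06 rad/s and distance of each of wrench, mug, spare_sleeve, plate, spray, tee from where it was at the start of the episode below 0.03 m and angle between each of mug, spray, spare_sleeve's own z axis and vertical below 0.2 rad).
It fails at once if the turntable spins faster than 3.4 rad/s (velocity of joint platter above 3.4 rad/s or velocity of joint platter below -3.4 rad/s).
It fails at once if the robot slams or leans on the turntable with more than 25 N (contact force between any of the fingers, the arm and turntable above 25 N).
It fails at once if a bystander is pushed more than 30 mm or tipped over (distance of any of wrench, mug, spare_sleeve, plate, spray, tee from where it was at the start of the episode above 0.03 m or angle between any of mug, spray, spare_sleeve's own z axis and vertical above 0.4 rad).
It also fails if it takes over 61 s, if anything falls off the work surface, if the arm or the gripper's body presses on something with over 40 N, if the wrist force passes 120 N, or if a joint passes its speed limit or range.

ROBOT

A 6-joint arm with a two-finger parallel gripper is mounted at the origin on the work surface. World frame = base frame: x ahead of the robot, y to its left, z up, the work surface at z = 0. Lengths are in m, angles in rad, forces in N, time in s.
With the tool pointing down it reaches from about 0.35 to 1 m from the base axis. Payload 7.1 kg.
Tool frame: the origin (TCP) lies between the finger pads, 19 mm behind the fingertips; this is the grasp point; z points along the fingers, y is the line along which they close (so a half turn about z gives the same grasp; the last joint's range is limited). The gripper opens to 85 mm and grips with 20 to 120 N. Pads are 22 mm wide; open, the fingers measure 114 mm over their backs; the gripper's body (76 mm by 85 mm) begins 54 mm behind the grasp point. The pads swing forward as they close: fully open they stand 13 mm farther back than shut.
Start: joints at [-1.369, 0.423, 1.63, -0, 1.089, -0.019], TCP at [0.137, -0.61, 0.25] pointing down, gripper open.
Joint ranges: [-3, 3], [-0.9, 2.11], [0.09, 2.58], [-1.31, 4.45], [0.11, 2.69], [-2.54, 2.54]. Speed limits (rad/s): [2.39, 2.39, 3.01, 3.14, 3.14, 3.14].

INTERFACE

Orientations are given as a unit quaternion [w, x, y, z].
In Python, from rig import bot gives the robot as it stands.
- The arm moves only by the tool play_rows, never from a script. Its argument "series" is a list of rows, each an object of numbers: "x", "y", "z": the shift along the tool's x, y, z scaled (see below); "yaw": the turn about the tool's z scaled (see below). In form: [{"x": .., "y": .., "z": .., "yaw": ..}, ...]. A call has 1 to 12 rows; each row shifts and turns the commanded pose from where the row before left it, along the tool's axes as they then stand; what a row does not reach is not made up. The controller multiplies each number of a shift by 20 cm and each number of a turn by 4 degrees. A row lasts 1/10 s, in which the tool goes at most 50 mm and 8.59 degrees, less where a joint would pass 70% of its speed; a pose out of reach is approached as far as the arm can. A call with a number of a shift or a turn outside -1 to 1 is refused whole. A call with a gripper value outside its range is refused whole. "hand" is the closure, from 0 (fully open) to 1 (shut), set as the call begins (left out, the last holds). The fingers move at their own pace and stop on an object; "squeeze" is the grip in N (left out, the last holds). Time passes only in rows, so rows that do not move let the fingers close. It gives the time, the measured TCP pose, the force, the opening and the grip force at its end, in the units of the state.
- bot.get_state(): the state, without advancing time (a new reading comes with each control period).
- bot.camera(name): name is "scene" or "top"; returns a dict with "pixels" (420x560x3 uint8, red, green, blue), "depth" (420x560 float32, m along the optical axis (not along the pixel's ray), 0 where there is no reading), "intrinsics" (3x3 intrinsics, pixels), "k1" (the pictures are not rectified: a ray, as slopes to the right and down, at radius r is drawn at 1 + k1 r^2 times it, then the intrinsics apply), "rvec" (rotation vector, rad) and "tvec" (3), from world to camera coordinates, as OpenCV has them. Camera axes: x right, y down, z forward; pixel columns grow to the right and rows downward; lengths in m; the calibration is good to about 2 mm. A picture is of the moment at which its call begins.
- bot.finish_job(): hands the job in; it is judged then, once.
The state is a dict: "t": time; "joint_pos": joint angles; "dq": joint speeds; "effort": joint torques, N m; "ee_pos": TCP position; "eef_rot": TCP orientation; "ft_force": force on the tool from outside, world axes, zero at the start; "wrist_torque": the same for the moment, N m; "opening": finger opening in m; "grasp_force": force on a finger pad.
Only numpy, scipy, OpenCV 4.12 (cv2) and the standard library are available. Lean on these libraries where they do the work, as an engineer would, in place of code of your own. Each camera call takes 0.05 s, during which the arm holds its last target. There are 200 camera calls.

## Working session

There is one attempt and no reset: what is moved stays moved. The work goes in short steps, Python scripts to look and compute and a tool call to move; the robot and the scene stay as the last step left them, time stands still between calls to the robot, and variables do not carry over. Pictures are saved under pics/ and viewed, at most 10 in all, crops included, and the job is handed in when it is done.

Besides the shell and the picture viewer there is one more tool, called after "Call:" as name([rows], argument=value, ...), one row to a line, values as JSON. play_rows: Moves the arm, as the interface text tells. Its arguments: {"type":"object","properties":{"series":{"type":"array","items":{"type":"object","properties":{"x":{"type":"number","minimum":-1,"maximum":1},"y":{"type":"number","minimum":-1,"maximum":1},"z":{"type":"number","minimum":-1,"maximum":1},"yaw":{"type":"number","minimum":-1,"maximum":1}}}},"hand":{"type":"number"},"squeeze":{"type":"number"}},"required":["series"]}

```bash
mkdir -p pics; python3 - <<'E'
from rig import bot
import cv2,numpy as np
s=bot.get_state();print(s)
for n in("scene","top"):
    c=bot.camera(n);cv2.imwrite(f"pics/{n}0.png",c["pixels"][:,:,::-1]);np.savez(f"{n}0.npz",**c)
    print(n,c["intrinsics"],c["k1"],c["rvec"],c["tvec"])
E
```

```text
{'t': 0.0, 'joint_pos': array([-1.36898926e+00,  4.23848317e-01,  1.63072559e+00,  2.66884207e-05,
        1.08862065e+00, -1.89963492e-02]), 'dq': array([ 0.00053435, -0.00145324,  0.00179787,  0.00117263,  0.00160116,
        0.00019746]), 'effort': array([ 9.00092364e-04, -5.57371044e+01, -2.81740183e+01,  1.51544045e-04,
        7.39008043e-03, -3.47177229e-05]), 'ee_pos': array([ 0.13680823, -0.60928524,  0.24922703]), 'eef_rot': array([-7.98689675e-04,  9.93912283e-01,  1.10171376e-01, -6.13411200e-05]), 'ft_force': array([-0.32325681,  0.03473891, -0.24389197]), 'wrist_torque': array([-0.00639827,  0.02979062,  0.01038431]), 'grasp_force': 0.0, 'opening': 0.08529932371309147}
scene [[495.36012496   0.         275.63392484]
 [  0.         495.36012496 205.34734328]
 [  0.           0.           1.        ]] -0.18524586014975836 [ 2.05127147  1.07188952 -0.53781097] [-0.28035719 -0.21785046  1.86926487]
top [[539.33020757   0.         283.37245112]
 [  0.         539.33020757 209.10857868]
 [  0.           0.           1.        ]] -0.18434017554393342 [ 2.1630713  -2.06297127  0.21130805] [-0.05270806  0.55315518  1.47406445]
```

View pics/top0.png

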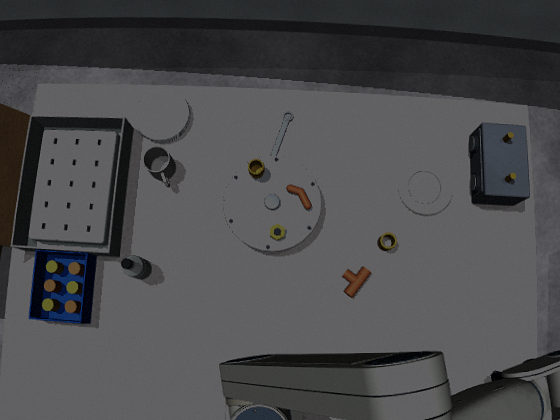

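View pics/scene0.png

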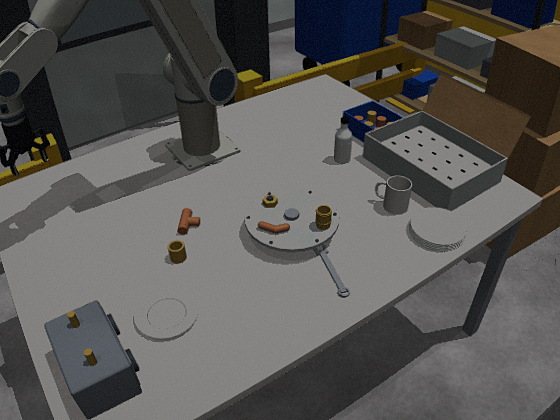

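The top view shows the hub at (272,201), the coupling at (256,168), the elbow at (299,195) and the nut at (278,232). The bystanders are clear of the rim: wrench at (283,133), mug at (157,162), sleeve at (388,241), tee at (357,280). In the scene view the coupling is at (323,217) and is unobstructed.

```bash
cat > h.py <<'E'
import numpy as np,cv2
def world(c):
    "per-pixel world points, HxWx3 (nan where no depth)"
    K,k1=c["intrinsics"],float(c["k1"]);h,w=c["depth"].shape
    u,v=np.meshgrid(np.arange(w),np.arange(h))
    p=np.stack([u,v],-1).reshape(-1,1,2).astype(float)
    n=cv2.undistortPoints(p,K,np.array([k1,0,0,0,0.]),None).reshape(h,w,2)
    d=np.where(c["depth"]>0,c["depth"],np.nan)
    P=np.dstack([n*d[...,None],d]);R=cv2.Rodrigues(np.asarray(c["rvec"],float))[0]
    return (P-np.asarray(c["tvec"]).ravel())@R
def hsv(c): return cv2.cvtColor(c["pixels"],cv2.COLOR_RGB2HSV)
E
python3 - <<'E'
from h import *
for n in("top","scene"):
    c=dict(np.load(n+"0.npz"));W=world(c);H=hsv(c)
    pts={"top":dict(hub=(272,201),coup=(256,168),elbow=(299,195),nut=(278,226),mug=(157,160),wr=(283,133),sl=(388,241)),
     "scene":dict(hub=(292,213),coup=(323,222),elbow=(273,227),nut=(270,202),table=(120,260))}[n]
    for k,(u,v) in pts.items(): print(n,k,W[v,u].round(3),H[v,u])
    # platter disc fit: points at z .05-.06
    X=W[...,0];Y=W[...,1];Z=W[...,2]
    h=W[{"top":201,"scene":213}[n],{"top":272,"scene":292}[n]]
    m=(abs(Z-.057)<.006)&(np.hypot(X-h[0],Y-h[1])<.16)
    q=W[m][:,:2].astype(np.float32);(cx,cy),r=cv2.minEnclosingCircle(q);print("disc",cx,cy,r,np.median(Z[m]))
    m=(np.hypot(X-h[0],Y-h[1])<.15)&(Z>.085)&(Z<.13)
    p=W[m];print("coupling pts",m.sum(),p.mean(0),p.min(0),p.max(0))
    t=p[p[:,2]>.110];print(" mouth",len(t),t.mean(0),(t.min(0)+t.max(0))/2)
E
```

```text
top hub [0.574 0.007 0.069] [94 21 97]
top coup [0.668 0.057 0.073] [ 19 197  57]
top elbow [ 0.594 -0.069  0.075] [  9 180  75]
top nut [ 0.502 -0.014  0.08 ] [ 29 166  97]
top mug [ 0.701  0.365 -0.001] [110  10  76]
top wr [ 0.801 -0.014  0.005] [101  30  95]
top sl [ 0.486 -0.337  0.002] [135   5 102]
disc 0.5728514194488525 0.0077531347051262856 0.14015744626522064 0.05660345945640105
coupling pts 169 [0.65090261 0.04854031 0.10547474] [ 0.4811573  -0.09472951  0.08503349] [0.68195745 0.07821817 0.12470984]
 mouth 87 [0.65947495 0.05487125 0.11583557] [0.65847736 0.05566946 0.11752939]
scene hub [0.578 0.007 0.069] [109  25 112]
scene coup [0.68  0.041 0.09 ] [ 23 181  52]
scene elbow [ 0.6   -0.075  0.073] [ 11 141 136]
scene nut [ 0.501 -0.02   0.074] [ 21 159 143]
scene table [ 0.39  -0.476 -0.001] [ 15   4 131]
disc 0.576972484588623 0.007359499577432871 0.14295245707035065 0.056468409917091206
coupling pts 250 [0.66452928 0.05212441 0.10445159] [ 0.50144672 -0.0122319   0.08500323] [0.68692193 0.07670484 0.12087798]
 mouth 95 [0.66469577 0.05327809 0.11458357] [0.66345749 0.05426883 0.11544533]
```

Call:
play_rows([
  {"x":0.08,"y":-0.06},
  {"x":0.164,"y":-0.118},
  {"x":0.164,"y":-0.118},
  {"x":0.164,"y":-0.118},
  {"x":0.164,"y":-0.118},
  {"x":0.164,"y":-0.118},
  {"x":0.164,"y":-0.118},
  {"x":0.164,"y":-0.118},
  {"x":0.164,"y":-0.118},
  {"x":0.164,"y":-0.118},
  {"x":0.164,"y":-0.118},
  {"x":0.164,"y":-0.118},
], hand=1)

```text
$.series[0]: bad value
```

Call:
play_rows([
  {"x":0.164,"y":-0.118},
  {"x":0.164,"y":-0.118},
  {"x":0.164,"y":-0.118},
  {"x":0.164,"y":-0.118},
  {"x":0.164,"y":-0.118},
  {"x":0.164,"y":-0.118},
  {"x":0.164,"y":-0.118},
  {"x":0.164,"y":-0.118},
  {"x":0.08,"y":-0.06},
  {},
])

```text
$.series[0]: bad value
```

Call:
play_rows([
  {"x":0.08,"y":-0.06,"z":0,"yaw":0},
  {"x":0.164,"y":-0.118,"z":0,"yaw":0},
  {"x":0.164,"y":-0.118,"z":0,"yaw":0},
  {"x":0.164,"y":-0.118,"z":0,"yaw":0},
  {"x":0.164,"y":-0.118,"z":0,"yaw":0},
  {"x":0.164,"y":-0.118,"z":0,"yaw":0},
  {"x":0.164,"y":-0.118,"z":0,"yaw":0},
  {"x":0.164,"y":-0.118,"z":0,"yaw":0},
  {"x":0.164,"y":-0.118,"z":0,"yaw":0},
  {"x":0.164,"y":-0.118,"z":0,"yaw":0},
], hand=1)

```text
t: 1.1
ee_pos: [0.3921, -0.3201, 0.25]
eef_rot: [-0.0, 0.994, 0.11, -0.0]
ft_force: [-0.0, -0.3, 0.5]
opening: -0.0001
grasp_force: 0.0
```

Call:
play_rows([
  {"x":0.164,"y":-0.118,"z":0,"yaw":0},
  {"x":0.164,"y":-0.118,"z":0,"yaw":0},
  {"x":0.164,"y":-0.118,"z":0,"yaw":0},
  {"x":0.164,"y":-0.118,"z":0,"yaw":0},
  {"x":0.164,"y":-0.118,"z":0,"yaw":0},
  {"x":0.164,"y":-0.118,"z":0,"yaw":0},
  {"x":0.164,"y":-0.118,"z":0,"yaw":0},
  {"x":0.164,"y":-0.118,"z":0,"yaw":0},
  {"x":0.164,"y":-0.118,"z":0,"yaw":0},
  {"x":0.08,"y":-0.06,"z":0,"yaw":0},
  {"x":0,"y":0,"z":0,"yaw":0},
  {"x":0,"y":0,"z":0,"yaw":0},
])

```text
t: 2.3
ee_pos: [0.6449, -0.0354, 0.2495]
eef_rot: [0.0, 0.994, 0.111, -0.001]
ft_force: [-0.3, -0.6, -0.1]
opening: -0.0
grasp_force: 0.0
```

```bash
cat >> h.py <<'E'
AX=np.array([0.574,0.0076])
def rows(s,targets,yaw0=None):
    "world xyz targets -> printed scaled rows (tool x,y,z)"
    w,x,y,z=s["eef_rot"];a=2*np.arctan2(y,x);c,n=np.cos(a),np.sin(a)
    p=np.array(s["ee_pos"]);
    print("alpha deg",round(np.degrees(a),2),"j6",s["joint_pos"][5].round(2))
    for q in targets:
        d=np.asarray(q)-p;r=np.array([c*d[0]+n*d[1],n*d[0]-c*d[1],-d[2]])/.2
        r=r.round(3);p=p+.2*np.array([c*r[0]+n*r[1],n*r[0]-c*r[1],-r[2]])
        print('{"x": %g, "y": %g, "z": %g, "yaw": 0},'%tuple(r+0.0))
def arc(th,z,r=.1): return [*(AX+r*np.array([np.cos(th),np.sin(th)])),z]
E
python3 - <<'E'
from h import *
from rig import bot
s=bot.get_state();p=s["ee_pos"];e=np.array(arc(np.radians(-8),.104))
T=[p+(e-p)*f for f in (.1,.3,.5,.7,.9,1,1)]
rows(s,T);print()
s=dict(s);s["ee_pos"]=e
L=np.cumsum([5,5,5,3,3,3,3,3,3,5,7,9,11,13,14,14,9,4])/100
rows(s,[arc(np.radians(-8)+l,.104) for l in L])
E
```

```text
alpha deg 12.7 j6 1.28
{"x": 0.017, "y": -0.011, "z": 0.073, "yaw": 0},
{"x": 0.034, "y": -0.022, "z": 0.145, "yaw": 0},
{"x": 0.033, "y": -0.022, "z": 0.146, "yaw": 0},
{"x": 0.034, "y": -0.023, "z": 0.145, "yaw": 0},
{"x": 0.034, "y": -0.022, "z": 0.146, "yaw": 0},
{"x": 0.017, "y": -0.011, "z": 0.073, "yaw": 0},
{"x": 0, "y": 0, "z": 0, "yaw": 0},

alpha deg 12.7 j6 1.28
{"x": 0.008, "y": -0.024, "z": 0, "yaw": 0},
{"x": 0.007, "y": -0.024, "z": 0, "yaw": 0},
{"x": 0.006, "y": -0.024, "z": 0, "yaw": 0},
{"x": 0.003, "y": -0.015, "z": 0, "yaw": 0},
{"x": 0.003, "y": -0.014, "z": 0, "yaw": 0},
{"x": 0.002, "y": -0.015, "z": 0, "yaw": 0},
{"x": 0.001, "y": -0.015, "z": 0, "yaw": 0},
{"x": 0.001, "y": -0.015, "z": 0, "yaw": 0},
{"x": 0.001, "y": -0.015, "z": 0, "yaw": 0},
{"x": 0, "y": -0.025, "z": 0, "yaw": 0},
{"x": -0.002, "y": -0.035, "z": 0, "yaw": 0},
{"x": -0.006, "y": -0.045, "z": 0, "yaw": 0},
{"x": -0.012, "y": -0.053, "z": 0, "yaw": 0},
{"x": -0.023, "y": -0.061, "z": 0, "yaw": 0},
{"x": -0.033, "y": -0.062, "z": 0, "yaw": 0},
{"x": -0.041, "y": -0.056, "z": 0, "yaw": 0},
{"x": -0.03, "y": -0.033, "z": 0, "yaw": 0},
{"x": -0.015, "y": -0.014, "z": 0, "yaw": 0},
```

Call:
play_rows([
  {"x":0.017,"y":-0.011,"z":0.073,"yaw":0},
  {"x":0.034,"y":-0.022,"z":0.145,"yaw":0},
  {"x":0.033,"y":-0.022,"z":0.146,"yaw":0},
  {"x":0.034,"y":-0.023,"z":0.145,"yaw":0},
  {"x":0.034,"y":-0.022,"z":0.146,"yaw":0},
  {"x":0.017,"y":-0.011,"z":0.073,"yaw":0},
  {"x":0,"y":0,"z":0,"yaw":0},
  {"x":0.008,"y":-0.024,"z":0,"yaw":0},
  {"x":0.007,"y":-0.024,"z":0,"yaw":0},
  {"x":0,"y":0,"z":0,"yaw":0},
])

```text
t: 3.3
ee_pos: [0.6757, 0.004, 0.1061]
eef_rot: [0.0, 0.994, 0.11, 0.001]
ft_force: [0.6, -0.6, -0.5]
opening: -0.0001
grasp_force: 0.0
```

Call:
play_rows([
  {"x":0.006,"y":-0.024,"z":0,"yaw":0},
  {"x":0.003,"y":-0.015,"z":0,"yaw":0},
  {"x":0.003,"y":-0.014,"z":0,"yaw":0},
  {"x":0.002,"y":-0.015,"z":0,"yaw":0},
  {"x":0.001,"y":-0.015,"z":0,"yaw":0},
])

```text
t: 3.8
ee_pos: [0.6741, 0.0206, 0.1044]
eef_rot: [-0.0, 0.994, 0.11, -0.0]
ft_force: [0.1, -0.1, -0.8]
opening: -0.0
grasp_force: 0.0
```

Call:
play_rows([
  {"x":0.001,"y":-0.015,"z":0,"yaw":0},
  {"x":0.001,"y":-0.015,"z":0,"yaw":0},
  {"x":0,"y":-0.025,"z":0,"yaw":0},
  {"x":-0.002,"y":-0.035,"z":0,"yaw":0},
  {"x":-0.006,"y":-0.045,"z":0,"yaw":0},
  {"x":-0.012,"y":-0.053,"z":0,"yaw":0},
  {"x":-0.023,"y":-0.061,"z":0,"yaw":0},
  {"x":-0.033,"y":-0.062,"z":0,"yaw":0},
  {"x":-0.041,"y":-0.056,"z":0,"yaw":0},
  {"x":-0.03,"y":-0.033,"z":0,"yaw":0},
  {"x":-0.01,"y":-0.01,"z":-0.06,"yaw":0},
  {"x":0,"y":0,"z":-0.15,"yaw":0},
])

```text
t: 5.0
ee_pos: [0.6236, 0.0936, 0.1451]
eef_rot: [0.0, 0.994, 0.11, -0.003]
ft_force: [-0.3, 0.5, 0.8]
opening: -0.0002
grasp_force: 0.0
```

Call:
play_rows([
  {"x":0,"y":0,"z":-0.15,"yaw":0},
  {"x":0,"y":0,"z":-0.06,"yaw":0},
])

```text
t: 5.2
ee_pos: [0.6277, 0.0936, 0.1924]
eef_rot: [-0.0, 0.994, 0.11, 0.003]
ft_force: [0.2, 0.0, -0.7]
opening: 0.0
grasp_force: 0.0
```

```bash
cat >> h.py <<'E'
def snap(bot,n):
    t=bot.get_state()["t"];c=bot.camera(n);return t,c
def feats(c):
    "angle estimates from coloured fittings: elbow(copper), nut, coupling(brass)"
    W=world(c);H=hsv(c);d=W[...,:2]-AX;R=np.hypot(d[...,0],d[...,1]);Z=W[...,2];S=H[...,1];h=H[...,0]
    out={}
    for k,m in dict(elbow=(h<14)&(S>110)&(R<.13)&(R>.04)&(Z>.06)&(Z<.085),
                    nut=(h>=15)&(h<40)&(S>110)&(R<.125)&(R>.05)&(Z>.06)&(Z<.084),
                    coup=(h>=14)&(h<40)&(S>110)&(R<.14)&(R>.06)&(Z>.1)&(Z<.125)).items():
        if m.sum()>8:
            a=np.angle(np.exp(1j*np.arctan2(d[m][:,1],d[m][:,0])).mean())
            out[k]=(round(float(a),3),int(m.sum()))
    return out
E
python3 - <<'E'
from h import *
from rig import bot
for n in("top","scene"): print(n,"t0",feats(dict(np.load(n+"0.npz"))))
for n in("top","scene","top","scene"):
    t,c=snap(bot,n);print(n,t,feats(c));cv2.imwrite("pics/%s1.png"%n,c["pixels"][:,:,::-1])
s=bot.get_state();print(s["t"],s["ee_pos"],s["ft_force"])
E
```

```text
top t0 {'elbow': (-1.278, 199), 'nut': (-3.048, 230), 'coup': (0.516, 104)}
scene t0 {'elbow': (-1.218, 203), 'nut': (-2.682, 204), 'coup': (0.473, 150)}
top 5.2 {'elbow': (0.156, 179), 'nut': (-1.434, 134)}
scene 5.25 {'elbow': (0.206, 173), 'nut': (-1.444, 200), 'coup': (2.05, 135)}
top 5.3 {'elbow': (0.202, 124), 'nut': (-1.31, 140)}
scene 5.35 {'elbow': (0.353, 170), 'nut': (-1.324, 213), 'coup': (2.195, 134)}
5.4 [0.62554408 0.09335125 0.18801767] [ 0.15352916 -0.14938364 -0.05883609]
```

Call:
play_rows([
  {"x":0,"y":0,"z":0,"yaw":0},
  {"x":0,"y":0,"z":0,"yaw":0},
  {"x":0,"y":0,"z":0,"yaw":0},
  {"x":0,"y":0,"z":0,"yaw":0},
  {"x":0,"y":0,"z":0,"yaw":0},
  {"x":0,"y":0,"z":0,"yaw":0},
  {"x":0,"y":0,"z":0,"yaw":0},
  {"x":0,"y":0,"z":0,"yaw":0},
  {"x":0,"y":0,"z":0,"yaw":0},
  {"x":0,"y":0,"z":0,"yaw":0},
])

```text
t: 6.4
ee_pos: [0.6259, 0.0936, 0.1885]
eef_rot: [-0.0, 0.994, 0.11, 0.0]
ft_force: [0.1, -0.4, 0.3]
opening: 0.0001
grasp_force: 0.0
```

```bash
cat >> h.py <<'E'
import json
def coup(c):
    "coupling angle by ring fit at known radii"
    W=world(c);H=hsv(c);d=W[...,:2]-AX;R=np.hypot(d[...,0],d[...,1]);Z=W[...,2]
    m=(H[...,0]>=14)&(H[...,0]<40)&(H[...,1]>110)&(R<.135)&(R>.065)&(Z>.095)&(Z<.125);p=d[m]
    if len(p)<40: return None
    th=np.arange(-np.pi,np.pi,.005);q=.1*np.stack([np.cos(th),np.sin(th)],-1)
    e=np.minimum(abs(np.hypot(*(p[None]-q[:,None]).transpose(2,0,1))-.0215),.01).mean(1)
    i=e.argmin();return float(th[i]),float(e[i]),int(m.sum())
def meas(bot,names):
    for n in names:
        t,c=snap(bot,n);r=coup(c);print(n,round(t,3),r)
        if r and r[1]<.005: open("log.txt","a").write("%s %.4f %.4f\n"%(n,t,r[0]))
E
python3 - <<'E'
from h import *
from rig import bot
for n in("top","scene"): print(n,coup(dict(np.load(n+"0.npz"))))
meas(bot,["scene","top","scene","top"])
E
```

```text
top (0.513407346410129, 0.002260020248651886, 117)
scene (0.46840734641012993, 0.0020241126147028314, 190)
scene 6.4 (-2.631592653589804, 0.002469361096204883, 163)
top 6.45 (-2.6165926535898043, 0.0020065366605684326, 105)
scene 6.5 (-2.5065926535898067, 0.002332657239785499, 168)
top 6.55 (-2.491592653589807, 0.002103844332762992, 106)
```

Call:
play_rows([
  {"x":0,"y":0,"z":0.03,"yaw":0},
  {"x":0,"y":0,"z":0.03,"yaw":0},
  {"x":0,"y":0,"z":0.03,"yaw":0},
  {"x":0,"y":0,"z":0.03,"yaw":0},
  {"x":0,"y":0,"z":0,"yaw":0},
  {"x":0,"y":0,"z":0,"yaw":0},
  {"x":0,"y":0,"z":0,"yaw":0},
  {"x":0,"y":0,"z":0,"yaw":0},
  {"x":0,"y":0,"z":0,"yaw":0},
  {"x":0,"y":0,"z":0,"yaw":0},
])

```text
t: 7.6
ee_pos: [0.626, 0.0936, 0.1646]
eef_rot: [0.0, 0.994, 0.11, 0.0]
ft_force: [0.8, 0.0, -0.3]
opening: -0.0003
grasp_force: 0.0
```

```bash
cat >> h.py <<'E'
from scipy.optimize import least_squares
def fit():
    L=[l.split() for l in open("log.txt")];t=np.array([float(l[1]) for l in L])-6.4;a=np.array([float(l[2]) for l in L])
    # drag scale s=nominal/I (0.7..1.4): w' = -(0.0571 w+0.0238) s
    def th(p,t):
        k=.0571*p[2];f=.0238/.0571;return p[0]+(p[1]+f)*(1-np.exp(-k*t))/k-f*t
    def om(p,t): 
        f=.0238/.0571;return (p[1]+f)*np.exp(-.0571*p[2]*t)-f
    def res(p):
        e=a-th(p,t);return np.r_[(e+np.pi)%(2*np.pi)-np.pi,(p[2]-1)*.05]
    r=least_squares(res,[-2.6,1.37,1.],bounds=([-9,1.2,.6],[9,1.5,1.5]))
    return (lambda T:th(r.x,T-6.4)),(lambda T:om(r.x,T-6.4)),r.x,r.fun
E
python3 - <<'E'
from h import *
from rig import bot
meas(bot,["scene","top","scene","top"])
th,om,x,f=fit();s=bot.get_state();print(x,f.round(3),s["t"],s["ee_pos"],th(s["t"])%(2*np.pi),om(s["t"]))
E
```

```text
scene 7.6 (-1.1465926535898356, 0.0023599105427722362, 193)
top 7.65 (-1.1415926535898357, 0.0018509442883668879, 110)
scene 7.7 (-1.031592653589838, 0.002552628114518028, 189)
top 7.75 (-1.0165926535898384, 0.0018308543866329295, 113)
[-2.65708812  1.29272108  0.98264821] [ 0.025 -0.024  0.022 -0.027  0.027 -0.027  0.024 -0.019 -0.001] 7.8 [0.62594099 0.09353821 0.16448368] 5.344318314151646 1.163571209033253
```

```bash
cat > plan.py <<'E'
import sys
from h import *
from rig import bot
def plan(n,blend,z=.165):
    s=bot.get_state();th,om,x,f=fit();t=s["t"];p=np.array(s["ee_pos"]);T=[]
    for i in range(1,n+1):
        b=min(1,i/blend);b=b*b*(3-2*b);q=np.array(arc(th(t+.1*i),z));T.append(p+(q-p)*b)
    m=np.array(arc(th(t),z))-p
    print("t",t,"err now",m.round(4),"max step",np.abs(np.diff(np.array([p]+T),axis=0)).max().round(3),"om",om(t).round(3),om(t+.1*n).round(3),"th end",th(t+.1*n)%(2*np.pi),x)
    rows(s,T)
if len(sys.argv)>3: meas(bot,sys.argv[3:])
plan(int(sys.argv[1]),float(sys.argv[2]))
E
python3 plan.py 12 9
```

```text
t 7.8 err now [ 0.0071 -0.1666  0.0005] max step 0.018 om 1.164 1.061 th end 0.39498223755633366 [-2.65708812  1.29272108  0.98264821]
alpha deg 12.65 j6 1.48
{"x": -0.003, "y": 0.027, "z": 0, "yaw": 0},
{"x": -0.003, "y": 0.069, "z": 0, "yaw": 0},
{"x": 0.005, "y": 0.092, "z": -0.001, "yaw": 0},
{"x": 0.015, "y": 0.098, "z": 0, "yaw": 0},
{"x": 0.026, "y": 0.087, "z": -0.001, "yaw": 0},
{"x": 0.032, "y": 0.066, "z": 0, "yaw": 0},
{"x": 0.032, "y": 0.034, "z": 0, "yaw": 0},
{"x": 0.027, "y": 0, "z": 0, "yaw": 0},
{"x": 0.016, "y": -0.037, "z": -0.001, "yaw": 0},
{"x": 0.005, "y": -0.054, "z": 0, "yaw": 0},
{"x": -0.001, "y": -0.053, "z": 0, "yaw": 0},
{"x": -0.006, "y": -0.053, "z": 0, "yaw": 0},
```

Call:
play_rows([
  {"x":-0.003,"y":0.027,"z":0,"yaw":0},
  {"x":-0.003,"y":0.069,"z":0,"yaw":0},
  {"x":0.005,"y":0.092,"z":0,"yaw":0},
  {"x":0.015,"y":0.098,"z":0,"yaw":0},
  {"x":0.026,"y":0.087,"z":0,"yaw":0},
  {"x":0.032,"y":0.066,"z":0,"yaw":0},
  {"x":0.032,"y":0.034,"z":0,"yaw":0},
  {"x":0.027,"y":0,"z":0,"yaw":0},
  {"x":0.016,"y":-0.037,"z":0,"yaw":0},
  {"x":0.005,"y":-0.054,"z":0,"yaw":0},
  {"x":-0.001,"y":-0.053,"z":0,"yaw":0},
  {"x":-0.006,"y":-0.053,"z":0,"yaw":0},
])

```text
t: 9.0
ee_pos: [0.6657, 0.0479, 0.1644]
eef_rot: [-0.0, 0.994, 0.111, -0.0]
ft_force: [0.4, -0.1, -0.6]
opening: -0.0005
grasp_force: 0.0
```

```bash
python3 plan.py 12 3 scene top
```

```text
scene 9.0 (0.4084073464101312, 0.0021448487314984113, 188)
top 9.05 None
t 9.1 err now [-0.0043  0.0085  0.0006] max step 0.014 om 1.065 0.976 th end 1.7381815998437156 [-2.65715457  1.28887546  0.91087427]
alpha deg 12.79 j6 1.4
{"x": -0.008, "y": -0.025, "z": -0.001, "yaw": 0},
{"x": -0.031, "y": -0.081, "z": -0.001, "yaw": 0},
{"x": -0.041, "y": -0.082, "z": -0.001, "yaw": 0},
{"x": -0.032, "y": -0.041, "z": 0, "yaw": 0},
{"x": -0.035, "y": -0.037, "z": 0, "yaw": 0},
{"x": -0.039, "y": -0.033, "z": 0, "yaw": 0},
{"x": -0.042, "y": -0.029, "z": 0, "yaw": 0},
{"x": -0.044, "y": -0.025, "z": 0, "yaw": 0},
{"x": -0.046, "y": -0.019, "z": 0, "yaw": 0},
{"x": -0.048, "y": -0.015, "z": 0, "yaw": 0},
{"x": -0.048, "y": -0.01, "z": 0, "yaw": 0},
{"x": -0.049, "y": -0.005, "z": 0, "yaw": 0},
```

Call:
play_rows([
  {"x":-0.018,"y":-0.055,"z":0,"yaw":0},
  {"x":-0.031,"y":-0.075,"z":0,"yaw":0},
  {"x":-0.031,"y":-0.058,"z":0,"yaw":0},
  {"x":-0.032,"y":-0.041,"z":0,"yaw":0},
  {"x":-0.035,"y":-0.037,"z":0,"yaw":0},
  {"x":-0.039,"y":-0.033,"z":0,"yaw":0},
  {"x":-0.042,"y":-0.029,"z":0,"yaw":0},
  {"x":-0.044,"y":-0.025,"z":0,"yaw":0},
  {"x":-0.046,"y":-0.019,"z":0,"yaw":0},
  {"x":-0.048,"y":-0.015,"z":0,"yaw":0},
  {"x":-0.048,"y":-0.01,"z":0,"yaw":0},
  {"x":-0.049,"y":-0.005,"z":0,"yaw":0},
])

```text
t: 10.3
ee_pos: [0.5575, 0.1041, 0.1644]
eef_rot: [0.0, 0.994, 0.11, 0.0]
ft_force: [0.2, 0.8, 0.1]
opening: 0.0002
grasp_force: 0.0
```

```bash
python3 plan.py 12 1 scene
```

```text
scene 10.3 (1.7934073464101017, 0.0027250613410199137, 160)
t 10.35 err now [-0.0082  0.0002  0.0008] max step 0.018 om 1.006 0.933 th end 3.0015158435725433 [-2.65551871  1.27663395  0.77067305]
alpha deg 12.65 j6 1.51
{"x": -0.09, "y": -0.005, "z": -0.004, "yaw": 0},
{"x": -0.049, "y": 0.01, "z": 0, "yaw": 0},
{"x": -0.047, "y": 0.014, "z": 0, "yaw": 0},
{"x": -0.045, "y": 0.019, "z": 0, "yaw": 0},
{"x": -0.043, "y": 0.023, "z": 0, "yaw": 0},
{"x": -0.041, "y": 0.027, "z": 0, "yaw": 0},
{"x": -0.037, "y": 0.031, "z": 0, "yaw": 0},
{"x": -0.034, "y": 0.034, "z": 0, "yaw": 0},
{"x": -0.031, "y": 0.036, "z": 0, "yaw": 0},
{"x": -0.026, "y": 0.04, "z": 0, "yaw": 0},
{"x": -0.023, "y": 0.041, "z": 0, "yaw": 0},
{"x": -0.018, "y": 0.043, "z": 0, "yaw": 0},
```

Call:
play_rows([
  {"x":-0.08,"y":-0.003,"z":0,"yaw":0},
  {"x":-0.055,"y":0.009,"z":0,"yaw":0},
  {"x":-0.048,"y":0.014,"z":0,"yaw":0},
  {"x":-0.045,"y":0.019,"z":0,"yaw":0},
  {"x":-0.043,"y":0.023,"z":0,"yaw":0},
  {"x":-0.041,"y":0.027,"z":0,"yaw":0},
  {"x":-0.037,"y":0.031,"z":0,"yaw":0},
  {"x":-0.034,"y":0.034,"z":0,"yaw":0},
  {"x":-0.031,"y":0.036,"z":0,"yaw":0},
  {"x":-0.026,"y":0.04,"z":0,"yaw":0},
  {"x":-0.023,"y":0.041,"z":0,"yaw":0},
  {"x":-0.018,"y":0.043,"z":0,"yaw":0},
])

```text
t: 11.55
ee_pos: [0.4781, 0.0211, 0.1644]
eef_rot: [0.0, 0.994, 0.11, 0.0]
ft_force: [0.1, -0.1, 0.4]
opening: 0.0001
grasp_force: 0.0
```

```bash
python3 plan.py 12 1 scene top
```

```text
scene 11.55 (3.0684073464100745, 0.002675724968984757, 156)
top 11.6 None
t 11.65 err now [-0.0041 -0.0143  0.0006] max step 0.024 om 0.958 0.897 th end 4.264775757571054 [-2.65192051  1.26309397  0.66817172]
alpha deg 12.58 j6 1.37
{"x": -0.043, "y": 0.112, "z": -0.003, "yaw": 0},
{"x": -0.003, "y": 0.048, "z": 0, "yaw": 0},
{"x": 0.001, "y": 0.047, "z": 0, "yaw": 0},
{"x": 0.006, "y": 0.047, "z": 0, "yaw": 0},
{"x": 0.01, "y": 0.045, "z": 0, "yaw": 0},
{"x": 0.014, "y": 0.044, "z": 0, "yaw": 0},
{"x": 0.018, "y": 0.043, "z": 0, "yaw": 0},
{"x": 0.022, "y": 0.04, "z": 0, "yaw": 0},
{"x": 0.025, "y": 0.038, "z": 0, "yaw": 0},
{"x": 0.029, "y": 0.036, "z": 0, "yaw": 0},
{"x": 0.031, "y": 0.032, "z": 0, "yaw": 0},
{"x": 0.034, "y": 0.03, "z": 0, "yaw": 0},
```

Call:
play_rows([
  {"x":-0.035,"y":0.1,"z":0,"yaw":0},
  {"x":-0.009,"y":0.056,"z":0,"yaw":0},
  {"x":0,"y":0.05,"z":0,"yaw":0},
  {"x":0.006,"y":0.047,"z":0,"yaw":0},
  {"x":0.01,"y":0.045,"z":0,"yaw":0},
  {"x":0.014,"y":0.044,"z":0,"yaw":0},
  {"x":0.018,"y":0.043,"z":0,"yaw":0},
  {"x":0.022,"y":0.04,"z":0,"yaw":0},
  {"x":0.025,"y":0.038,"z":0,"yaw":0},
  {"x":0.029,"y":0.036,"z":0,"yaw":0},
  {"x":0.031,"y":0.032,"z":0,"yaw":0},
  {"x":0.034,"y":0.03,"z":0,"yaw":0},
])

```text
t: 12.85
ee_pos: [0.5318, -0.0816, 0.1644]
eef_rot: [-0.0, 0.994, 0.11, -0.0]
ft_force: [-0.4, 1.3, -0.2]
opening: -0.0002
grasp_force: 0.0
```

```bash
python3 plan.py 12 1 scene
```

```text
scene 12.85 (-2.0415926535898166, 0.0020877531963461034, 176)
t 12.9 err now [-0.0001 -0.0015  0.0003] max step 0.009 om 0.886 0.826 th end 5.318049575025396 [-2.65346909  1.2673604   0.69204546]
alpha deg 12.64 j6 1.18
{"x": 0.034, "y": 0.032, "z": -0.002, "yaw": 0},
{"x": 0.038, "y": 0.021, "z": 0, "yaw": 0},
{"x": 0.04, "y": 0.018, "z": 0, "yaw": 0},
{"x": 0.041, "y": 0.014, "z": 0, "yaw": 0},
{"x": 0.042, "y": 0.011, "z": 0, "yaw": 0},
{"x": 0.042, "y": 0.007, "z": 0, "yaw": 0},
{"x": 0.043, "y": 0.003, "z": 0, "yaw": 0},
{"x": 0.042, "y": 0, "z": 0, "yaw": 0},
{"x": 0.042, "y": -0.004, "z": 0, "yaw": 0},
{"x": 0.041, "y": -0.007, "z": 0, "yaw": 0},
{"x": 0.041, "y": -0.011, "z": 0, "yaw": 0},
{"x": 0.039, "y": -0.014, "z": 0, "yaw": 0},
```

Call:
play_rows([
  {"x":0.034,"y":0.03,"z":0,"yaw":0},
  {"x":0.038,"y":0.021,"z":0,"yaw":0},
  {"x":0.04,"y":0.018,"z":0,"yaw":0},
  {"x":0.041,"y":0.014,"z":0,"yaw":0},
  {"x":0.042,"y":0.011,"z":0,"yaw":0},
  {"x":0.042,"y":0.007,"z":0,"yaw":0},
  {"x":0.043,"y":0.003,"z":0,"yaw":0},
  {"x":0.042,"y":0,"z":0,"yaw":0},
  {"x":0.042,"y":-0.004,"z":0,"yaw":0},
  {"x":0.041,"y":-0.007,"z":0,"yaw":0},
  {"x":0.041,"y":-0.011,"z":0,"yaw":0},
  {"x":0.039,"y":-0.014,"z":0,"yaw":0},
])

```text
t: 14.1
ee_pos: [0.6293, -0.0729, 0.1644]
eef_rot: [-0.0, 0.994, 0.11, 0.0]
ft_force: [0.3, 0.2, 0.3]
opening: 0.0002
grasp_force: 0.0
```

```bash
python3 plan.py 12 1 scene
```

```text
scene 14.1 (-1.0215926535898383, 0.002758788079637309, 191)
t 14.15 err now [ 0.0006 -0.0023  0.0004] max step 0.007 om 0.807 0.747 th end 6.251860579478801 [-2.65744793  1.27647456  0.73307551]
alpha deg 12.67 j6 1.22
{"x": 0.037, "y": -0.005, "z": -0.002, "yaw": 0},
{"x": 0.035, "y": -0.019, "z": 0, "yaw": 0},
{"x": 0.033, "y": -0.022, "z": 0, "yaw": 0},
{"x": 0.031, "y": -0.025, "z": 0, "yaw": 0},
{"x": 0.029, "y": -0.026, "z": 0, "yaw": 0},
{"x": 0.027, "y": -0.029, "z": 0, "yaw": 0},
{"x": 0.024, "y": -0.03, "z": 0, "yaw": 0},
{"x": 0.021, "y": -0.032, "z": 0, "yaw": 0},
{"x": 0.019, "y": -0.033, "z": 0, "yaw": 0},
{"x": 0.016, "y": -0.034, "z": 0, "yaw": 0},
{"x": 0.014, "y": -0.036, "z": 0, "yaw": 0},
{"x": 0.011, "y": -0.036, "z": 0, "yaw": 0},
```

Call:
play_rows([
  {"x":0.037,"y":-0.007,"z":0,"yaw":0},
  {"x":0.035,"y":-0.019,"z":0,"yaw":0},
  {"x":0.033,"y":-0.022,"z":0,"yaw":0},
  {"x":0.031,"y":-0.025,"z":0,"yaw":0},
  {"x":0.029,"y":-0.026,"z":0,"yaw":0},
])

```text
t: 14.65
ee_pos: [0.657, -0.0461, 0.1644]
eef_rot: [-0.0, 0.994, 0.11, 0.0]
ft_force: [-0.3, 0.1, -0.2]
opening: 0.0
grasp_force: 0.0
```

Call:
play_rows([
  {"x":0.027,"y":-0.029,"z":0,"yaw":0},
  {"x":0.024,"y":-0.03,"z":0,"yaw":0},
  {"x":0.021,"y":-0.032,"z":0,"yaw":0},
  {"x":0.019,"y":-0.033,"z":0,"yaw":0},
  {"x":0.016,"y":-0.034,"z":0,"yaw":0},
], hand=0)

```text
t: 15.15
ee_pos: [0.6707, -0.0105, 0.1644]
eef_rot: [-0.0, 0.994, 0.11, -0.0]
ft_force: [0.1, -0.1, 0.1]
opening: 0.0724
grasp_force: 0.0
```

```bash
python3 - <<'E'
from h import *
from rig import bot
meas(bot,["scene"]);s=bot.get_state();th,om,x,f=fit();t=s["t"];z=s["ee_pos"][2];T=[]
print(t,s["opening"],th(t)-2*np.pi,om(t),(np.array(arc(th(t),z))-s["ee_pos"]).round(4),f.round(3)[-6:])
a=th(t)
for i in range(1,13):
    w=om(t+.1*i) if i<=5 else om(t+.5)*max(0,1-(i-5)/8)
    a=th(t+.1*i) if i<=5 else a+.1*w
    zz=[.165,.150,.130,.110,.095,.092][min(i,6)-1]
    T.append(arc(a,zz)); 
print("end",a-2*np.pi);rows(s,T)
E
```

```text
scene 15.15 (-0.2715926535898543, 0.00253326318117751, 189)
15.2 0.07901188784804952 -0.19930206026200814 0.7352700533132533 [ 0.0012 -0.0027  0.    ] [-0.023  0.03   0.033  0.018 -0.035 -0.011]
end 0.4104121139423569
alpha deg 12.68 j6 1.32
{"x": 0.017, "y": -0.02, "z": -0.003, "yaw": 0},
{"x": 0.011, "y": -0.034, "z": 0.075, "yaw": 0},
{"x": 0.008, "y": -0.035, "z": 0.1, "yaw": 0},
{"x": 0.006, "y": -0.036, "z": 0.1, "yaw": 0},
{"x": 0.003, "y": -0.035, "z": 0.075, "yaw": 0},
{"x": 0.001, "y": -0.031, "z": 0.015, "yaw": 0},
{"x": 0, "y": -0.027, "z": 0, "yaw": 0},
{"x": -0.002, "y": -0.022, "z": 0, "yaw": 0},
{"x": -0.002, "y": -0.018, "z": 0, "yaw": 0},
{"x": -0.002, "y": -0.013, "z": 0, "yaw": 0},
{"x": -0.002, "y": -0.009, "z": 0, "yaw": 0},
{"x": -0.001, "y": -0.004, "z": 0, "yaw": 0},
```

Call:
play_rows([
  {"x":0.015,"y":-0.022,"z":0,"yaw":0},
  {"x":0.011,"y":-0.034,"z":0.075,"yaw":0},
  {"x":0.008,"y":-0.035,"z":0.1,"yaw":0},
  {"x":0.006,"y":-0.036,"z":0.1,"yaw":0},
  {"x":0.003,"y":-0.035,"z":0.075,"yaw":0},
  {"x":0.001,"y":-0.03,"z":0.01,"yaw":0},
])

```text
t: 15.8
ee_pos: [0.6689, 0.0287, 0.0894]
eef_rot: [-0.0, 0.994, 0.11, -0.002]
ft_force: [0.2, -0.3, -0.9]
opening: 0.0854
grasp_force: 0.0
```

Call:
play_rows([
  {"x":0,"y":-0.022,"z":0,"yaw":0},
  {"x":-0.001,"y":-0.022,"z":0,"yaw":0},
  {"x":-0.001,"y":-0.022,"z":0,"yaw":0},
  {"x":-0.002,"y":-0.022,"z":0,"yaw":0},
  {"x":-0.003,"y":-0.021,"z":0,"yaw":0},
  {"x":-0.003,"y":-0.018,"z":0,"yaw":0},
], hand=0.2)

```text
t: 16.4
ee_pos: [0.6632, 0.0529, 0.0927]
eef_rot: [0.0, 0.994, 0.11, 0.0]
ft_force: [0.1, -0.5, -0.3]
opening: 0.0687
grasp_force: 0.0
```

Call:
play_rows([
  {"x":-0.003,"y":-0.014,"z":0,"yaw":0},
  {"x":-0.003,"y":-0.012,"z":0,"yaw":0},
  {"x":-0.002,"y":-0.01,"z":0,"yaw":0},
  {"x":-0.002,"y":-0.008,"z":0,"yaw":0},
  {"x":-0.002,"y":-0.006,"z":0,"yaw":0},
  {"x":-0.001,"y":-0.004,"z":0,"yaw":0},
  {"x":0,"y":-0.002,"z":0,"yaw":0},
  {"x":0,"y":0,"z":0,"yaw":0},
  {"x":0,"y":0,"z":0,"yaw":0},
  {"x":0,"y":0,"z":0,"yaw":0},
])

```text
t: 17.4
ee_pos: [0.6583, 0.0628, 0.0924]
eef_rot: [0.0, 0.994, 0.11, 0.0]
ft_force: [-0.1, -0.2, -0.4]
opening: 0.0682
grasp_force: 0.0
```

```bash
python3 - <<'E'
from h import *
from rig import bot
for i in range(3): meas(bot,["scene","top"])
t,c=snap(bot,"scene");cv2.imwrite("pics/b.png",c["pixels"][:,:,::-1]);np.savez("b.npz",**c)
t,c=snap(bot,"scene");print(t,feats(c))
print(bot.get_state()["ee_pos"],bot.get_state()["ft_force"])
E
```

```text
scene 17.4 (0.6834073464101253, 0.002458609825730664, 126)
top 17.45 None
scene 17.5 (0.6784073464101255, 0.0021685738109865496, 127)
top 17.55 None
scene 17.6 (0.6734073464101256, 0.002441206882830061, 132)
top 17.65 None
17.75 {'elbow': (-1.047, 219), 'nut': (-2.648, 188), 'coup': (0.655, 99)}
[0.65821857 0.06288306 0.09241321] [-0.2379766  -0.22920735  0.55191887]
```

View pics/b.png

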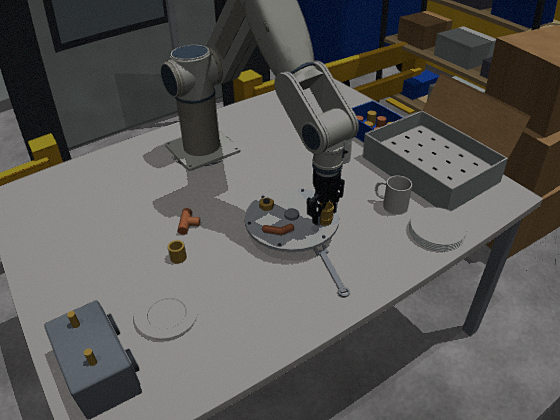

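The scene view shows the open fingers straddling the coupling at about (325,210), with every bystander in place. The platter is drifting back at about 0.05 rad/s, so I'll let bearing friction stop it.

Call:
play_rows([
  {"x":0,"y":0,"z":0,"yaw":0},
  {"x":0,"y":0,"z":0,"yaw":0},
  {"x":0,"y":0,"z":0,"yaw":0},
  {"x":0,"y":0,"z":0,"yaw":0},
  {"x":0,"y":0,"z":0,"yaw":0},
  {"x":0,"y":0,"z":0,"yaw":0},
  {"x":0,"y":0,"z":0,"yaw":0},
  {"x":0,"y":0,"z":0,"yaw":0},
  {"x":0,"y":0,"z":0,"yaw":0},
  {"x":0,"y":0,"z":0,"yaw":0},
  {"x":0,"y":0,"z":0,"yaw":0},
  {"x":0,"y":0,"z":0,"yaw":0},
])

```text
t: 19.0
ee_pos: [0.6582, 0.0629, 0.0924]
eef_rot: [-0.0, 0.994, 0.11, -0.0]
ft_force: [0.6, 0.1, -0.1]
opening: 0.0681
grasp_force: 0.0
```

Call:
play_rows([
  {"x":0,"y":0,"z":0,"yaw":0},
  {"x":0,"y":0,"z":0,"yaw":0},
  {"x":0,"y":0,"z":0,"yaw":0},
  {"x":0,"y":0,"z":0,"yaw":0},
  {"x":0,"y":0,"z":0,"yaw":0},
  {"x":0,"y":0,"z":0,"yaw":0},
  {"x":0,"y":0,"z":0,"yaw":0},
  {"x":0,"y":0,"z":0,"yaw":0},
  {"x":0,"y":0,"z":0,"yaw":0},
  {"x":0,"y":0,"z":0,"yaw":0},
  {"x":0,"y":0,"z":0,"yaw":0},
  {"x":0,"y":0,"z":0,"yaw":0},
])

```text
t: 20.2
ee_pos: [0.6582, 0.0629, 0.0924]
eef_rot: [-0.0, 0.994, 0.11, -0.0]
ft_force: [-0.2, -0.4, 0.7]
opening: 0.0689
grasp_force: 0.0
```

```bash
python3 - <<'E'
from h import *
from rig import bot
for i in range(2): meas(bot,["scene"])
t,c=snap(bot,"scene");print(t,feats(c))
E
```

```text
scene 20.2 (0.6734073464101256, 0.0021783147712302665, 124)
scene 20.25 (0.6684073464101257, 0.002071245927646469, 134)
20.3 {'elbow': (-1.054, 220), 'nut': (-2.628, 180), 'coup': (0.646, 103)}
```

Call:
play_rows([
  {"x":0,"y":0,"z":0,"yaw":0},
  {"x":0,"y":0,"z":0,"yaw":0},
  {"x":-0.005,"y":-0.012,"z":0,"yaw":0},
  {"x":-0.005,"y":-0.012,"z":0,"yaw":0},
  {"x":0,"y":0,"z":-0.05,"yaw":0},
  {"x":0,"y":0,"z":-0.1,"yaw":0},
  {"x":0,"y":0,"z":-0.15,"yaw":0},
  {"x":0,"y":0,"z":-0.2,"yaw":0},
  {"x":0,"y":0,"z":-0.2,"yaw":0},
  {"x":0,"y":0,"z":-0.1,"yaw":0},
], hand=0)

```text
t: 21.35
ee_pos: [0.6567, 0.0674, 0.2574]
eef_rot: [0.0, 0.994, 0.11, 0.003]
ft_force: [1.1, 0.9, -0.3]
opening: 0.0856
grasp_force: 0.0
```

```bash
python3 - <<'E'
from h import *
from rig import bot
for i in range(4): meas(bot,["scene"])
E
```

```text
scene 21.35 (0.6684073464101257, 0.002207451902747273, 178)
scene 21.4 (0.6634073464101258, 0.0021906246782177354, 183)
scene 21.45 (0.6684073464101257, 0.0022283984172756935, 177)
scene 21.5 (0.6684073464101257, 0.0021597416236554035, 181)
```

Call:
play_rows([
  {"x":0,"y":0,"z":0,"yaw":0},
  {"x":0,"y":0,"z":0,"yaw":0},
  {"x":0,"y":0,"z":0,"yaw":0},
  {"x":0,"y":0,"z":0,"yaw":0},
  {"x":0,"y":0,"z":0,"yaw":0},
  {"x":0,"y":0,"z":0,"yaw":0},
  {"x":0,"y":0,"z":0,"yaw":0},
  {"x":0,"y":0,"z":0,"yaw":0},
])

```text
t: 22.35
ee_pos: [0.6553, 0.0671, 0.2525]
eef_rot: [0.0, 0.994, 0.11, 0.0]
ft_force: [0.0, 0.5, -1.1]
opening: 0.0853
grasp_force: 0.0
```

```bash
python3 - <<'E'
from h import *
from rig import bot
for i in range(2): meas(bot,["scene"])
t,c=snap(bot,"scene");cv2.imwrite("pics/end.png",c["pixels"][:,:,::-1]);print(bot.get_state()["ee_pos"])
E
```

```text
scene 22.35 (0.6684073464101257, 0.0021385477925431147, 180)
scene 22.4 (0.6634073464101258, 0.0021303747055172405, 179)
[0.65523598 0.06712548 0.25248383]
```

View pics/end.png

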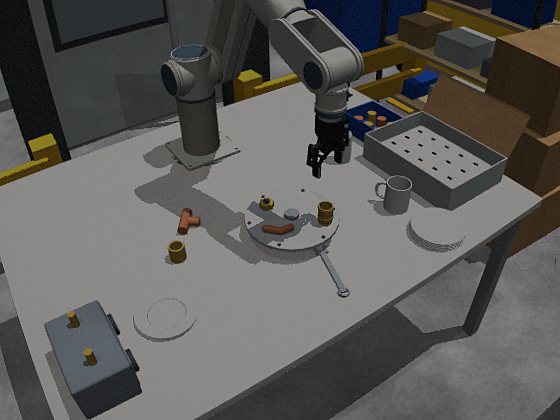

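The platter is at rest, with the coupling at (325,212). The gripper is well above it and the bystanders are where they started. Handing in.

```bash
python3 -c "
from rig import bot
print(bot.finish_job())"
```

```text
the job is handed in; nothing more can be done
None
```

I handed the job in at about 22.5 s: the turntable was spun to about 1.4 rad/s, the coupling sniffed for about 6 s as it coasted from about 1.1 to 0.74 rad/s, and the platter braked to rest with nothing touching it and no bystander visibly moved; no verdict came back.

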